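# Snap the sugar box lid shut all round

## Task

Close the snap-fit lid of the clear sugar box: press down each of its four green rim sections, one side after another, until all four have clicked fully down. Only press with the fingertips: leave the box standing where it is, do not pick up or drag it, and leave everything else on the shelf alone.

Things in the scene. Friction and masses are not known exactly. Their poses are not given: they have to be found in the camera images.
- sugar_box: Loose clear acrylic box of sugar cubes, 110 (own x) by 140 (own y) mm, walls 80 mm high, about 0.7 kg, standing on the shelf (z = 0). Origin: centre of its underside; z up. Its snap-fit lid has a fixed white panel and white corners (tops 86 mm above the underside) and, one along each side, four separate green rim sections that slide straight down to shut. An orange line round the box, just under the rim, shows below any section that is still up.
- front_top (a point): Centre of the flat top of the green rim section on the box's own -x side (26 mm wide by 92 mm long along the box y; this point lies 46 mm from the box centre); it moves with the section: 96 mm above the box underside while up, 88 mm when shut (2 mm proud of the white panel).
- front_section (a joint): Travel of that section in m: 0 = up (open), 0.008 = fully shut. Snap action: resists with up to about 5 N (most at 2 to 3 mm) and springs back up if let go before about 4 mm; past that it clicks down by itself and stays.
- left_top (a point): Centre of the flat top of the green rim section on the box's own +y side (62 mm long along the box x by 26 mm wide; this point lies 61 mm from the box centre); it moves with the section: 96 mm above the box underside while up, 88 mm when shut (2 mm proud of the white panel).
- left_section (a joint): Travel of that section in m: 0 = up (open), 0.008 = fully shut. Snap action: resists with up to about 5 N (most at 2 to 3 mm) and springs back up if let go before about 4 mm; past that it clicks down by itself and stays.
- back_top (a point): Centre of the flat top of the green rim section on the box's own +x side (26 mm wide by 92 mm long along the box y; this point lies 46 mm from the box centre); it moves with the section: 96 mm above the box underside while up, 88 mm when shut (2 mm proud of the white panel).
- back_section (a joint): Travel of that section in m: 0 = up (open), 0.008 = fully shut. Snap action: resists with up to about 5 N (most at 2 to 3 mm) and springs back up if let go before about 4 mm; past that it clicks down by itself and stays.
- right_top (a point): Centre of the flat top of the green rim section on the box's own -y side (62 mm long along the box x by 26 mm wide; this point lies 61 mm from the box centre); it moves with the section: 96 mm above the box underside while up, 88 mm when shut (2 mm proud of the white panel).
- right_section (a joint): Travel of that section in m: 0 = up (open), 0.008 = fully shut. Snap action: resists with up to about 5 N (most at 2 to 3 mm) and springs back up if let go before about 4 mm; past that it clicks down by itself and stays.
- saucer: Blue ceramic saucer, 136 mm across, 18 mm high; origin under its centre. Bystander.
- sugar_cube: Loose white sugar cube, 17 mm, lying on the saucer; origin under its centre. Bystander.
- moka_pot: Squat round aluminium coffee pot, 90 mm across, 125 mm high, black handle reaching 80 mm to its own -y; origin under its centre. Bystander.
- dispenser: Push dispenser for sugar cubes: clear square tower on a white 75 mm base, 180 mm high; origin under its centre. Bystander.
- caddy: Bamboo caddy 60 by 90 mm, 100 mm high, with four steel spoons standing in it up to about 155 mm; origin under its centre. Bystander.
- mug: Terracotta mug, 76 mm across, 85 mm high, handle to its own +y; origin under its centre. Bystander.
- jar: Amber jar, 72 mm across, 110 mm high; origin under its centre. Bystander.

How it is judged:
By the outcome, as a careful person would: the job done as asked, in the order asked, and still so for the second after the job is handed in, with the robot touching nothing.
It also fails if it takes over 42 s, if anything falls off the work surface, if the arm or the gripper's body presses on something with over 40 N, if the wrist force passes 120 N, or if a joint passes its speed limit or range.

## Robot

A 6-joint arm with a two-finger parallel gripper is mounted at the origin on the work surface. World frame = base frame: x ahead of the robot, y to its left, z up, the work surface at z = 0. Lengths are in mm, angles in rad, forces in N, time in s.
With the tool pointing down it reaches from about 400 to 925 mm from the base axis. Payload 12.5 kg.
Tool frame: the origin (TCP) lies at the very end of the fingers, on their centre line; the grasp point (between the pads) lies 19 mm behind it; z points along the fingers, y is the direction in which the jaws open and shut (so a half turn about z gives the same grasp; the last joint's range is limited). The gripper opens to 95 mm and grips with 3 to 60 N. Pads are 20 mm wide; open, the fingers measure 119 mm over their backs; the gripper's body (75 mm by 180 mm) begins 59 mm behind the grasp point.
Start: joints at [1.126, 0.491, 1.559, -0, 1.092, -0.106], TCP at [207.706, 589.495, 214.661] pointing down, gripper open.
Joint ranges: [-3.1, 3.1], [-0.84, 2.19], [0.05, 2.79], [-1.13, 4.28], [0.06, 2.93], [-2.69, 2.69]. Speed limits (rad/s): [2.22, 2.22, 2.79, 3.14, 3.14, 3.14].

## Interface

Orientations are given as [roll, pitch, yaw] about the fixed x, y, z axes, in that order (R = Rz(yaw) Ry(pitch) Rx(roll)).
In Python, from cell import env gives the robot as it stands. The module is installed in compiled form; this text tells all that it offers.
- The arm moves only by the tool arm_command, never from a script. Its argument "deltas" is a list that holds one entry, the list of rows, each a list of 5 numbers: the closure, from 0 (fully open) to 1 (shut), then the shift along the world's x, y, z as a fraction of full scale, then the turn about the world's z as a fraction of full scale. In form: [[[grip, dx, dy, dz, twist], ...]]. A call has 1 to 12 rows; each row shifts and turns the pose as measured when the row begins; what a row does not reach is not made up. Full scale, the value 1, is 100 mm for a shift and pi/4 rad for a turn. A row lasts 1/12 s, in which the tool goes at most 41.7 mm and 7.16 degrees, less where a joint would pass 70% of its speed; a pose out of reach is approached as far as the arm can. A call with a number of a shift or a turn outside -1 to 1 is refused whole. A call with a gripper value outside its range is refused whole. The fingers move at their own pace and stop on an object; the grip force is fixed at half the most. Time passes only in rows, so rows that do not move let the fingers close. It gives the time, the measured TCP pose, the force and the opening at its end, in the units of the state.
- env.state(): the state, without advancing time (a new reading comes with each control period).
- env.read_camera(name): name is "scene" or "top" or "wrist"; returns a dict with "frame" (400x640x3 uint8, red, green, blue), "fx", "fy", "cx", "cy" (pixels), "R" (3x3) and "t" (3): a world point X has camera coordinates R X + t; the wrist camera has in their place "tool_from_camera" (4x4, takes a point from camera to tool coordinates, whose origin is the TCP and whose axes are the flange's). Camera axes: x right, y down, z forward; pixel columns grow to the right and rows downward; lengths in mm; the calibration is good to about 2 mm. A picture is of the moment at which its call begins: read the wrist's pose just before it. There is no depth.
- env.job_done(): hands the job in, once; it reports no verdict.
The state is a dict: "t": time; "joints": joint angles; "qvel": joint speeds; "tau": joint torques, N m; "eef_pos": TCP position; "tcp_rot": TCP orientation; "ft_force": force on the tool from outside, world axes, zero at the start; "moment": the same for the moment, N m; "opening": opening from 0.0 (shut) to 1.0 (fully open).
Only numpy, scipy, OpenCV 4.12 (cv2) and the standard library are available. Lean on these libraries where they do the work, as an engineer would, in place of code of your own. Each camera call takes 0.05 s, during which the arm holds its last target.

## Working session

There is one attempt and no reset: what is moved stays moved. The work goes in short steps, Python scripts to look and compute and a tool call to move; the robot and the scene stay as the last step left them, time stands still between calls to the robot, and variables do not carry over. Pictures are saved under pics/ and viewed, and the job is handed in when it is done.

Besides the shell and the picture viewer there is one more tool, called after "Emit:" as name(argument=value, ...), one argument or row to a line, values as JSON. arm_command: Moves the arm, as the interface text tells. Its arguments: {"type":"object","properties":{"deltas":{"type":"array","items":{"type":"array","items":{"type":"array","items":{"type":"number","minimum":-1,"maximum":1}}}}},"required":["deltas"]}

```bash
mkdir -p pics; python3 - <<'E'
from cell import env
import cv2
print(env.state())
for n in ("scene","top"):
    c=env.read_camera(n); cv2.imwrite(f"pics/{n}0.png",c["frame"][:,:,::-1]); print({k:v for k,v in c.items() if k!="frame"})
E
```

```text
{'t': 0.0, 'joints': array([ 1.12638059e+00,  4.91555075e-01,  1.55943837e+00,  2.36738863e-05,
        1.09169493e+00, -1.05617808e-01]), 'qvel': array([ 5.41704046e-05, -1.72599302e-03, -4.14727012e-04, -1.67121577e-03,
       -7.65766863e-04,  1.47956795e-03]), 'tau': array([-3.47251525e-04, -6.12629128e+01, -2.58192337e+01,  6.91622542e-02,
        4.82313358e-02, -9.54843654e-05]), 'eef_pos': array([207.60233387, 589.26269676, 214.06834727]), 'tcp_rot': array([-3.14050525e+00, -1.36392297e-04,  2.80278373e+00]), 'ft_force': array([ 0.37588718,  0.207566  , -0.77396221]), 'moment': array([-0.01178562,  0.01844018, -0.02258498]), 'opening': 1.0011827385880057}
{'fx': 509.43620835932694, 'fy': 509.43620835932694, 'cx': 322.0393862570265, 'cy': 197.6751652040356, 'R': array([[-0.59100124,  0.80650473, -0.01636046],
       [ 0.58716224,  0.41618454, -0.69428448],
       [-0.55313474, -0.41992923, -0.7195147 ]]), 't': array([ 336.73886853, -254.16161663, 1763.89604617])}
{'fx': 399.3260163581911, 'fy': 399.3260163581911, 'cx': 324.14280944686533, 'cy': 200.80530991455677, 'R': array([[ 0.01146485, -0.99977566,  0.01780987],
       [-0.98192049, -0.01462207, -0.18872823],
       [ 0.18894631, -0.01532414, -0.98186784]]), 't': array([ -28.45466736,  537.38689738, 1081.60907454])}
```

View pics/scene0.png

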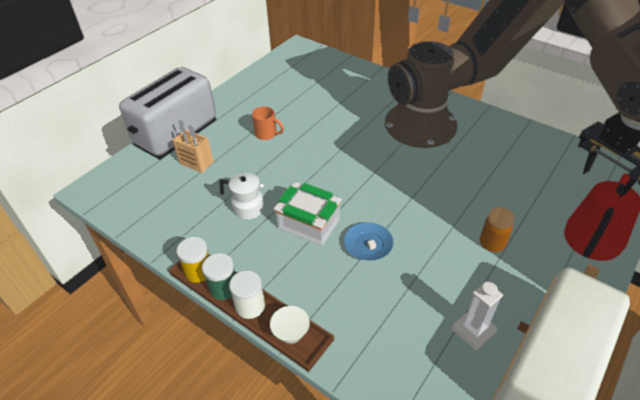

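View pics/top0.png

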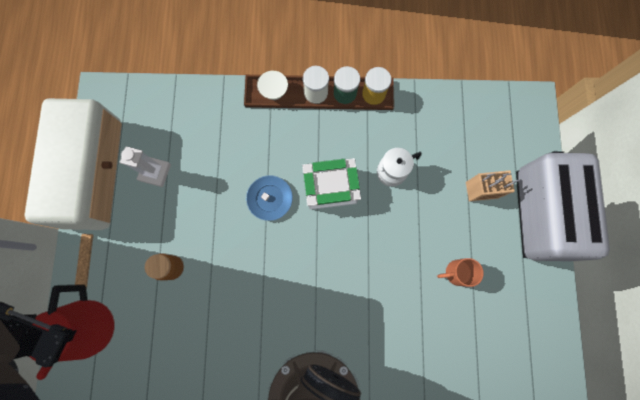

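The top view shows the box at about (332,183), the saucer at (270,198) and the pot at (397,167). I'll enlarge the box in both views.

```bash
python3 - <<'E'
import cv2
a=cv2.imread("pics/top0.png")[150:215,290:370]; cv2.imwrite("pics/topc.png",cv2.resize(a,None,fx=9,fy=9,interpolation=cv2.INTER_CUBIC))
a=cv2.imread("pics/scene0.png")[170:250,265:350]; cv2.imwrite("pics/scenec.png",cv2.resize(a,None,fx=7,fy=7,interpolation=cv2.INTER_CUBIC))
E
```

```text
(no output)
```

View pics/topc.png

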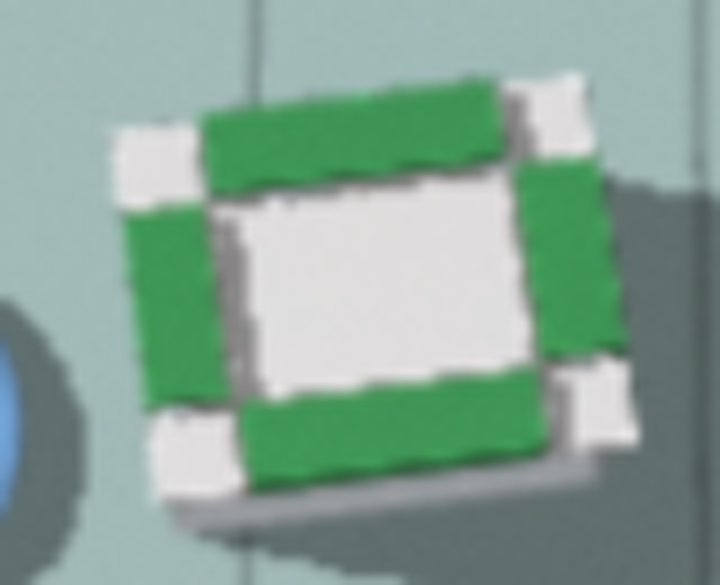

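View pics/scenec.png

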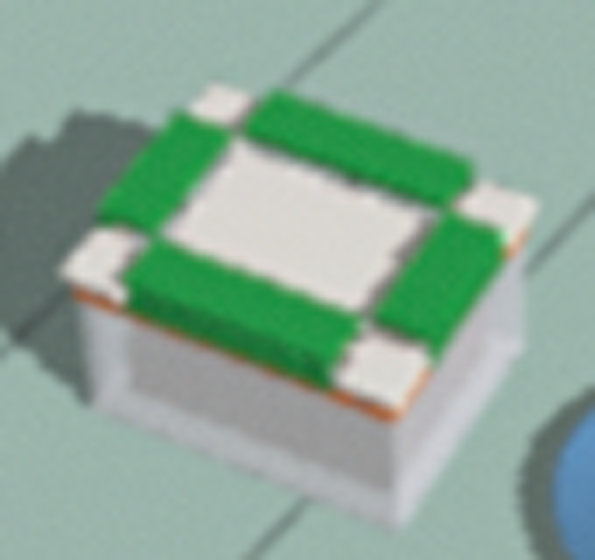

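```bash
cat > h.py <<'E'
import numpy as np
from cell import env
def proj(c,X):
    p=c["R"]@X+c["t"]; return np.array([c["fx"]*p[0]/p[2]+c["cx"],c["fy"]*p[1]/p[2]+c["cy"]])
E
cat > fit.py <<'E'
from h import *
from scipy.optimize import least_squares
T=env.read_camera("top");S=env.read_camera("scene")
# order: (+x,+y),(+x,-y),(-x,-y),(-x,+y)
top=np.array([(112,130),(585,75),(637,445),(155,500)])
top=(top+.5)/9-.5+[290,150]
sc=np.array([(395,408),(62,272),(215,85),(540,207)]); sc=(sc+.5)/7-.5+[265,170]
L=np.array([(59,74,86),(59,-74,86),(-59,-74,86),(-59,74,86)])
def pts(p): 
    c,s=np.cos(p[2]),np.sin(p[2]); return np.c_[L[:,0]*c-L[:,1]*s+p[0],L[:,0]*s+L[:,1]*c+p[1],L[:,2]]
def res(p,w=(1,1)):
    P=pts(p); return np.r_[w[0]*(np.array([proj(T,x) for x in P])-top).ravel(),w[1]*(np.array([proj(S,x) for x in P])-sc).ravel()]
for w in((1,1),(1,0),(0,1)):
    r=least_squares(res,[550,0,0],args=(w,)); print(r.x,np.round(r.fun,1))
E
python3 fit.py
```

```text
[ 5.86345482e+02 -3.69567679e+01  1.32987753e-01] [-0.7 -0.  -0.9  0.2 -0.9 -0.  -0.7  0.1 -0.6 -0.6 -0.8 -0.5 -0.5 -0.6
 -0.7 -0.7]
[ 5.86506792e+02 -3.91365147e+01  1.33099906e-01] [ 0.1 -0.1 -0.1  0.1 -0.1 -0.1  0.1  0.  -0.  -0.  -0.  -0.  -0.  -0.
 -0.  -0. ]
[ 5.87049948e+02 -3.41571403e+01  1.32521021e-01] [-0.  -0.  -0.  -0.  -0.  -0.  -0.  -0.   0.1  0.1 -0.2  0.1  0.2 -0.1
 -0.  -0.1]
```

Both views agree: centre is about (586.5, -37), yaw 0.133. Now I'll close the fingers and move over at height.

Emit:
arm_command(
  deltas=[
    [[1,0.09,-0.18,0,0.05],[1,0.18,-0.35,0,0.05],[1,0.18,-0.35,0,0.05],[1,0.18,-0.35,0,0.05],[1,0.18,-0.35,0,0.05],[1,0.18,-0.35,0,0.05],[1,0.18,-0.35,0,0.05],[1,0.18,-0.35,0,0.05],[1,0.18,-0.35,0,0.05],[1,0.18,-0.35,0,0.05],[1,0.18,-0.35,0,0.05],[1,0.18,-0.35,0,0.05]],
  ],
)

```text
t: 1.2
eef_pos: [415.4, 172.9, 212.5]
tcp_rot: [-3.141, 0.0, -2.977]
ft_force: [1.5, 0.2, -0.1]
opening: 0.215
```

Emit:
arm_command(
  deltas=[
    [[1,0.2,-0.35,0,0],[1,0.2,-0.35,0,0],[1,0.2,-0.35,0,0],[1,0.2,-0.35,0,0],[1,0.2,-0.35,0,0],[1,0.15,-0.25,0,-0.02],[1,0,0,0,0],[1,0,0,0,0]],
  ],
)

```text
t: 1.87
eef_pos: [534.7, -43.2, 212.4]
tcp_rot: [-3.14, 0.002, -2.998]
ft_force: [-0.7, 1.0, 0.8]
opening: 0.006
```

Emit:
arm_command(
  deltas=[
    [[1,0.06,0,-0.2,0],[1,0,0,-0.3,0],[1,0,0,-0.3,0],[1,0,0,-0.15,-0.01],[1,0,0,0,0],[1,0,0,0,0]],
  ],
)

```text
t: 2.37
eef_pos: [539.2, -39.4, 115.5]
tcp_rot: [-3.14, 0.004, -3.003]
ft_force: [-0.9, -0.1, 0.9]
opening: 0.006
```

```bash
python3 - <<'E'
from h import *
import cv2
s=env.state();print(s["t"],s["eef_pos"],s["tcp_rot"],s["ft_force"])
ims=[]
for n,(y0,y1,x0,x1) in dict(scene=(150,260,240,370),top=(130,240,260,390)).items():
    f=env.read_camera(n)["frame"][y0:y1,x0:x1,::-1]; ims.append(cv2.resize(f,(390,330),interpolation=cv2.INTER_CUBIC))
cv2.imwrite("pics/a1.png",cv2.hconcat(ims))
cv2.imwrite("pics/w1.png",env.read_camera("wrist")["frame"][:,:,::-1])
E
```

```text
2.3667 [539.19355406 -39.44357637 115.53312869] [-3.13982045  0.00401771 -3.00254973] [-0.93869208 -0.07526048  0.85185553]
```

View pics/a1.png

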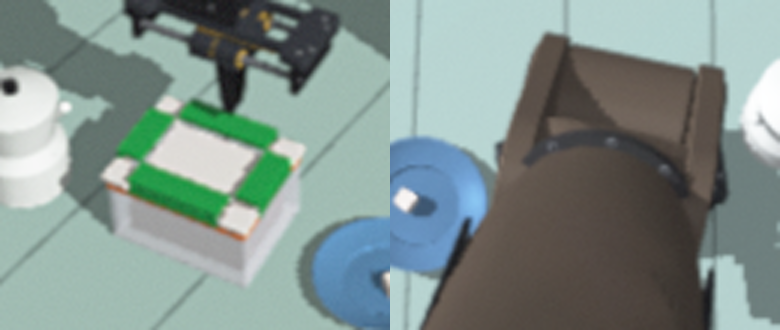

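View pics/w1.png

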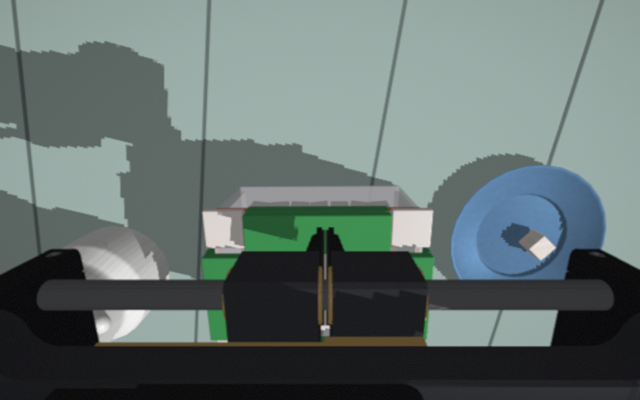

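The wrist view shows the fingertips (325,240) over the near green section, which spans columns 243–390. Now I'll press in small steps.

Emit:
arm_command(
  deltas=[
    [[1,0.02,-0.03,-0.1,0],[1,0,0,-0.06,0],[1,0,0,-0.04,0],[1,0,0,-0.04,0],[1,0,0,-0.04,0]],
  ],
)

```text
t: 2.93
eef_pos: [543.9, -43.3, 90.3]
tcp_rot: [-3.137, 0.013, -3.002]
ft_force: [-0.1, 0.5, 0.0]
opening: 0.006
```

Emit:
arm_command(
  deltas=[
    [[1,-0.02,0,-0.03,0],[1,0,0,-0.02,0],[1,0,0,-0.02,0]],
  ],
)

```text
t: 3.18
eef_pos: [543.4, -43.4, 88.0]
tcp_rot: [-3.135, 0.019, -3.002]
ft_force: [-11.0, 1.0, 33.5]
opening: 0.002
```

Emit:
arm_command(
  deltas=[
    [[1,0,0,0.15,0],[1,0,0,0.15,0],[1,0.1,0.2,0.05,0],[1,0.15,0.3,0,0],[1,0.1,0.17,0,0],[1,0,0,0,0],[1,0,0,0,0]],
  ],
)

```text
t: 3.77
eef_pos: [578.8, 25.3, 125.0]
tcp_rot: [-3.134, 0.021, -3.005]
ft_force: [-0.2, 0.5, -0.7]
opening: 0.006
```

```bash
python3 - <<'E'
from h import *
import cv2
s=env.state();print(s["t"],s["eef_pos"],s["tcp_rot"],s["ft_force"])
f=env.read_camera("scene")["frame"][160:250,255:355,::-1]
cv2.imwrite("pics/a2.png",cv2.resize(f,(600,540),interpolation=cv2.INTER_CUBIC))
cv2.imwrite("pics/w2.png",env.read_camera("wrist")["frame"][:,:,::-1])
E
```

```text
3.7667 [578.78828399  25.25677367 125.03174511] [-3.13431996  0.02121958 -3.00461542] [-0.17595533  0.53179032 -0.72493603]
```

View pics/a2.png

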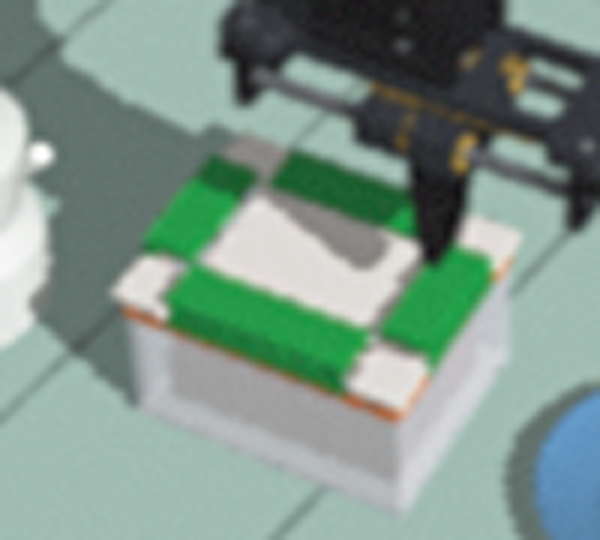

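View pics/w2.png

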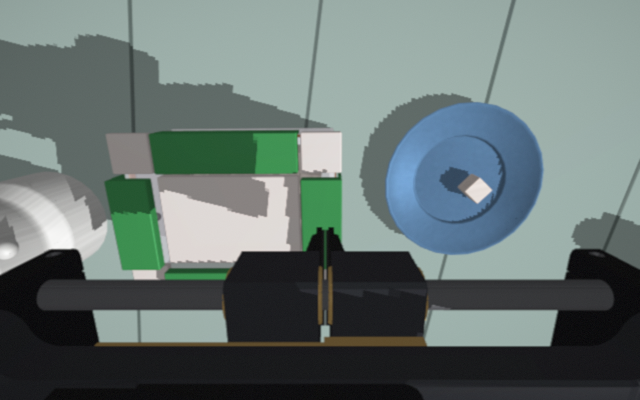

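The front section is down and flush with its corners. The tip (325,240) lies on the left section's centre line (303–341). I'll press left.

Emit:
arm_command(
  deltas=[
    [[1,0,-0.01,-0.12,0],[1,0,0,-0.1,0],[1,0,0,-0.05,0],[1,0,0,-0.04,0],[1,0,0,-0.03,0],[1,0,0,-0.03,0]],
  ],
)

```text
t: 4.37
eef_pos: [577.6, 20.0, 87.7]
tcp_rot: [-3.134, 0.022, -3.01]
ft_force: [-17.0, 4.3, 61.7]
opening: 0.006
```

Emit:
arm_command(
  deltas=[
    [[1,0,0,0.1,0],[1,0,0,0.15,0],[1,0.1,-0.1,0,0],[1,0.25,-0.23,0,0],[1,0.18,-0.18,0,0],[1,0,0,0,0],[1,0,0,0,0]],
  ],
)

```text
t: 4.95
eef_pos: [633.3, -35.6, 113.3]
tcp_rot: [-3.133, 0.022, -3.009]
ft_force: [-0.1, 0.3, -0.6]
opening: 0.004
```

```bash
python3 - <<'E'
from h import *
import cv2
s=env.state();print(s["t"],s["eef_pos"],s["tcp_rot"],s["ft_force"])
f=env.read_camera("scene")["frame"][160:250,255:355,::-1]
cv2.imwrite("pics/a3.png",cv2.resize(f,(600,540),interpolation=cv2.INTER_CUBIC))
cv2.imwrite("pics/w3.png",env.read_camera("wrist")["frame"][:,:,::-1])
E
```

```text
4.95 [633.31907403 -35.59373706 113.27880204] [-3.1334152   0.02247701 -3.00920824] [-0.0627605   0.31848947 -0.59073616]
```

View pics/a3.png

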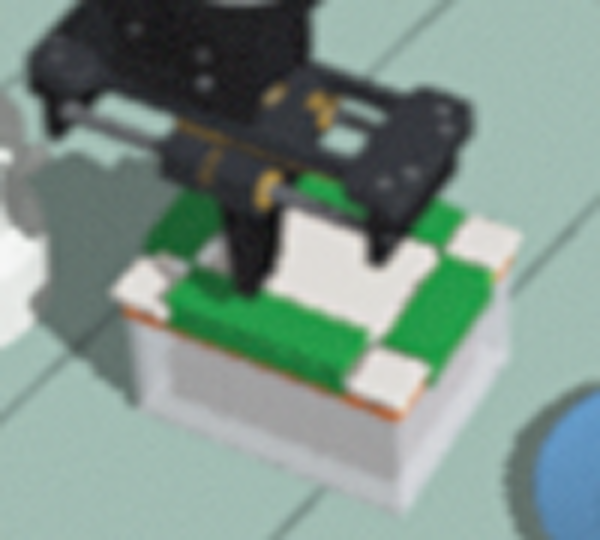

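View pics/w3.png

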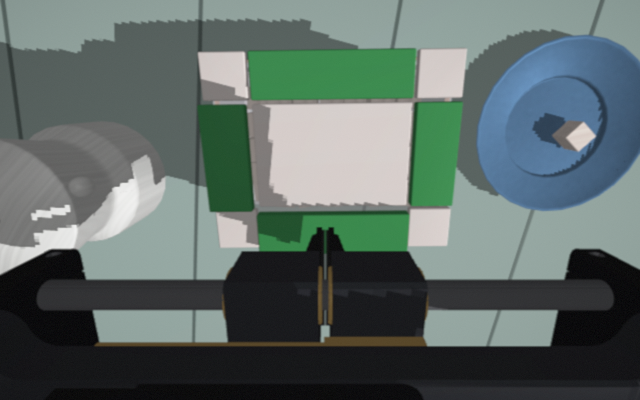

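Left is flush and the box hasn't moved. The tip is over the back section (wrist view, 325,240, section 258–408). I'll press back more gently.

Emit:
arm_command(
  deltas=[
    [[1,0,0.01,-0.08,0],[1,0,0,-0.06,0],[1,0,0,-0.04,0],[1,0,0,-0.03,0],[1,0,0,-0.02,0]],
  ],
)

```text
t: 5.47
eef_pos: [631.2, -32.0, 88.1]
tcp_rot: [-3.133, 0.022, -3.006]
ft_force: [-1.5, -2.5, 21.8]
opening: 0.005
```

Emit:
arm_command(
  deltas=[
    [[1,0,0,0.1,0],[1,0,0,0.15,0],[1,-0.1,-0.15,0,0],[1,-0.15,-0.3,0,0],[1,-0.1,-0.2,0,0],[1,0,0,0,0],[1,0,0,0,0]],
  ],
)

```text
t: 6.05
eef_pos: [594.3, -96.3, 115.7]
tcp_rot: [-3.134, 0.021, -3.003]
ft_force: [0.9, -0.3, -0.7]
opening: 0.0
```

```bash
python3 - <<'E'
from h import *
import cv2
s=env.state();print(s["t"],s["eef_pos"],s["tcp_rot"],s["ft_force"])
f=env.read_camera("scene")["frame"][160:250,240:340,::-1]
cv2.imwrite("pics/a4.png",cv2.resize(f,(600,540),interpolation=cv2.INTER_CUBIC))
cv2.imwrite("pics/w4.png",env.read_camera("wrist")["frame"][:,:,::-1])
E
```

```text
6.05 [594.26462487 -96.3472099  115.72082135] [-3.13438664  0.02059867 -3.00265024] [ 0.94545543 -0.26288814 -0.71796932]
```

View pics/a4.png

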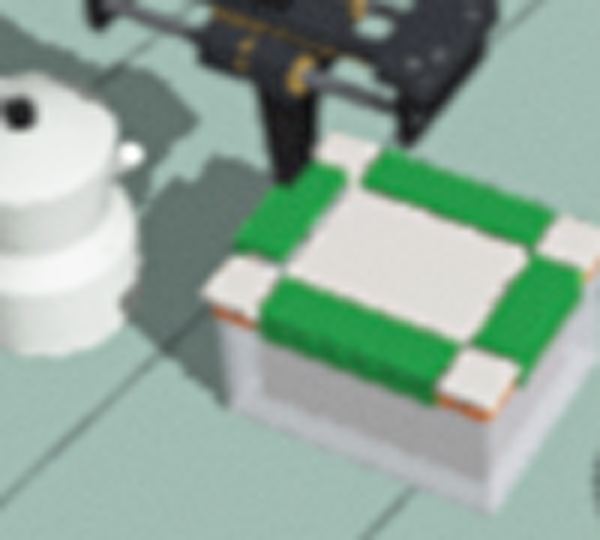

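View pics/w4.png

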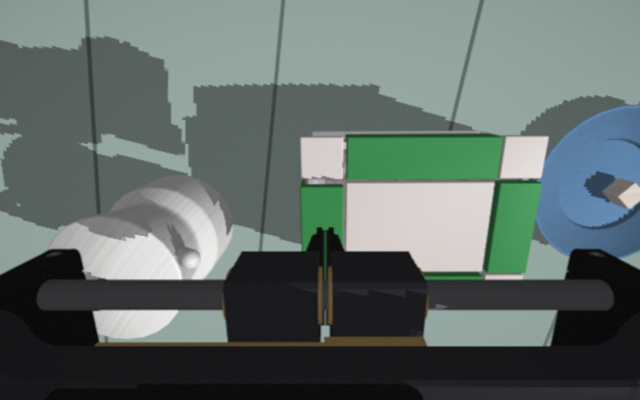

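The back section now hides the orange line below it. The tip (325,240) is centred on the right section (302–344), and the pot is clear. I'll press right.

Emit:
arm_command(
  deltas=[
    [[1,0,0,-0.1,0],[1,0,0,-0.06,0],[1,0,0,-0.04,0],[1,0,0,-0.03,0],[1,0,0,-0.02,0]],
  ],
)

```text
t: 6.57
eef_pos: [596.0, -92.8, 88.1]
tcp_rot: [-3.134, 0.021, -2.998]
ft_force: [-3.0, -1.7, 23.8]
opening: 0.006
```

Now lift and back away towards the start, clear of both camera views.

Emit:
arm_command(
  deltas=[
    [[1,0,0,0.1,0],[1,0,0,0.3,0],[1,0,0,0.35,0],[1,0,0,0.35,0],[1,-0.15,0.3,0.1,0],[1,-0.18,0.35,0,0],[1,-0.18,0.35,0,0],[1,-0.18,0.35,0,0],[1,-0.18,0.35,0,0],[1,-0.15,0.35,0,0],[1,-0.15,0.35,0,0],[1,-0.1,0.35,0,0]],
  ],
)

```text
t: 7.57
eef_pos: [462.5, 188.7, 216.5]
tcp_rot: [-3.137, 0.023, -3.007]
ft_force: [0.4, 0.0, -0.2]
opening: 0.005
```

Emit:
arm_command(
  deltas=[
    [[1,0,0.35,0,0],[1,-0.1,0.35,0,0],[1,-0.1,0.35,0,0],[1,-0.1,0.2,0,0],[1,0,0,0,0],[1,0,0,0,0]],
  ],
)

```text
t: 8.07
eef_pos: [425.9, 326.6, 219.7]
tcp_rot: [-3.139, 0.025, -2.999]
ft_force: [0.9, -0.6, 0.6]
opening: 0.005
```

```bash
python3 - <<'E'
from h import *
import cv2
s=env.state();print(s["t"],s["eef_pos"],s["tcp_rot"],s["ft_force"])
S=env.read_camera("scene")["frame"][:,:,::-1];T=env.read_camera("top")["frame"][:,:,::-1]
cv2.imwrite("pics/s5.png",S)
A=cv2.resize(S[165:250,260:350],(390,370),interpolation=cv2.INTER_CUBIC)
A0=cv2.resize(cv2.imread("pics/scene0.png")[165:250,260:350],(390,370),interpolation=cv2.INTER_CUBIC)
cv2.imwrite("pics/a5.png",cv2.hconcat([A0,A]))
cv2.imwrite("pics/t5.png",cv2.resize(T[150:215,290:370],None,fx=9,fy=9,interpolation=cv2.INTER_CUBIC))
E
```

```text
8.0667 [425.86466638 326.61691979 219.73243218] [-3.13948509  0.02527229 -2.99933337] [ 0.85670998 -0.57858789  0.56459227]
```

View pics/a5.png

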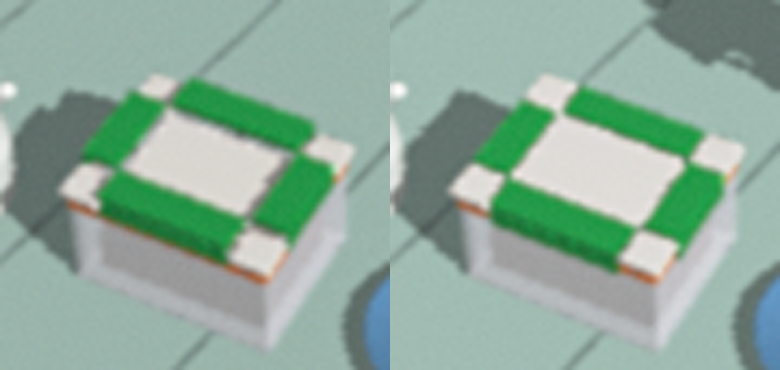

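View pics/t5.png

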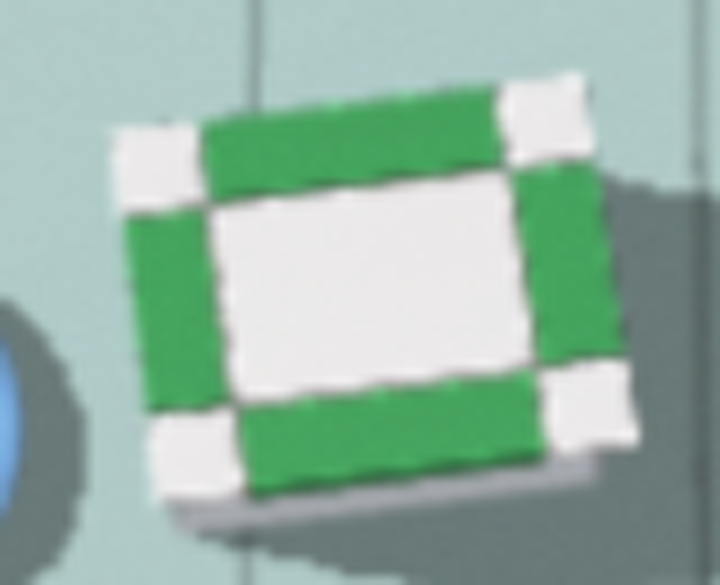

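View pics/s5.png

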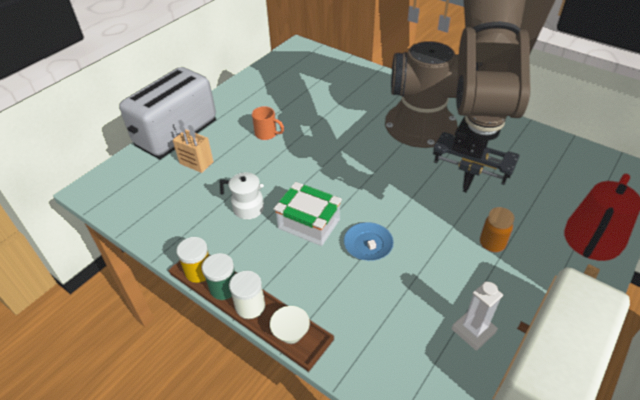

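All four sections now sit flush and the gaps round the panel are gone. The box corners in the top view (112,130 / 585,75 / 637,445 / 155,500) are where they were, and everything else is untouched. Handing in.

```bash
python3 -c "
from cell import env
print(env.job_done())"
```

```text
the job is handed in; nothing more can be done
None
```

All four green rim sections of the sugar box lid are pressed fully down, and I handed the job in at about 8.2 s. I pressed them with closed fingertips in the order front, left, back, right. The box's two ends look alike, so I took the side facing the robot as front.

- **Pressing:** each press stopped at a tip height of about 88 mm, which is the shut height. Contact forces at the end of each press were 34, 62, 22 and 24 N. The left press was firmer than I intended, but well under the 120 N wrist limit.
- **Final pictures:** all four sections are flush and the gaps round the white panel have closed. In the scene view the orange line is hidden below the back and left sections. The undersides of the front and right sections can't be seen in either view, so for those I relied on the top view and the press height.
- **Box and surroundings:** the box corners are at the same pixels as before, and nothing else looks disturbed. The arm was raised and clear when I handed in.
- **Disagreement:** the two cameras differed by about 5 mm along y on where the box stood. The wrist view showed the tip centred over each section before I pressed.

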